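Open the ratchet book rack to full width

TASK

Make room in the adjustable book rack: press down the release pad on the sliding bookend so that its ratchet lets go and, keeping it down, push the bookend back along its bar, away from the books, until it is fully home against the rubber end stop. Then let the pad spring up and move clear. Leave the two books, the mug and the lotion bottle standing where they are.

Things in the scene. Friction and masses are not known exactly. Their poses are not given: they have to be found in the camera images.
- stand: book rack fixed to the desk: base plate 160 (x) x 400 (y) x 8 mm, end panel at -y (143 high, inner face y = -192), steel bar along y at x = -45 mm, 20 wide, top 59.5 high, ratchet teeth below it. Origin: centre of the underside, on the desk. The bookend opens towards its +y; z is up; the bar lies on its -x side. At the bar's +y end: rubber stop, then a bracket 40 wide, 72 high.
- jaw (a joint): travel of the sliding bookend along the bar in m, growing towards +y of the rack; 0.130 = fully home against the rubber end stop (its limit), start 0 to 0.05. With the release down it slides with about 1.2 N of friction (damping 6 N s/m); with the release up the ratchet (tooth pitch 6 mm) stops it towards +y at the next tooth.
- jaw_face (a point): point on the face of the bookend's upright grey plate that looks towards the books and the release pad (-y of the rack): the face to push. 112 mm above the desk, over the bar; axes as the rack's. The plate is 8 mm thick and reaches 30 mm from this point to -x and 120 mm to +x; its top edge is 124 mm above the desk.
- release (a joint): travel of the release pad in m: 0 = up (ratchet engaged; it may rest up to 0.003 low on a tooth), grows as it is pressed straight down, 0.012 = bottomed. The ratchet is free from 0.004 on; press well past half way and keep it there while pushing. Spring: about 6 N to start, 9 N bottomed; it springs up when let go.
- release_top (a point): centre of the top of the ribbed black release pad on the bookend's carriage; axes as the rack's. Pad 42 (x) x 46 (y) mm, level, top 100 mm above the desk when up, 88 when bottomed. Its +y edge is 9 mm short of the upright plate's face (this point is 31 mm from it). It moves with the bookend. Carriage below: 46 x 56 mm, top 78 high.
- end_stop (a point): middle of the top of the rubber end stop's face which the bookend's plate meets, 64.5 mm above the desk; axes as the rack's.
- book_thick: blue book standing on the rack's base against the end panel, 100 x 32 x 165 mm high (x, y, z), origin at the centre of its underside. Loose, to be left alone.
- book_thin: white book standing beside the blue one, 95 x 24 x 148 mm high, origin at the centre of its underside. Loose, to be left alone.
- mug: white mug, 76 mm across, 90 mm high, handle at its +y, origin at the centre of its underside. Stands on the desk beyond the rack's open (+y) end. To be left alone.
- lotion: white bottle, 48 mm across, 130 mm high, origin at the centre of its underside. Stands on the desk beyond the rack's -y end. To be left alone.

How it is judged (in metres and radians):
On the way, in this order (a step that is already met when the one before it is completed fails the run):
1. the release pad is pressed down far enough to free the ratchet, with the bookend still near where it stood (value of joint release above 0.005 m and value of joint jaw below 0.075 m), for 0.1 s.
2. the bookend is pushed fully back, with the release pad down (value of joint jaw above 0.124 m and value of joint release above 0.0035 m), for 0.05 s.
At the end, for the whole second after the job is handed in: The bookend stands within 6 mm of its end stop (joint jaw above 0.124), at rest; the release pad has sprung up (under 3 mm); the books, mug and bottle stand upright (within 0.15 rad) and within 20 mm of where they were (value of joint jaw above 0.124 m and value of joint release below 0.003 m and linear speed of jaw below 0.01 m/s and distance of each of book_thick, book_thin, mug, lotion from where it was at the start of the episode below 0.02 m and angle between each of book_thick, book_thin, mug, lotion's own z axis and vertical below 0.15 rad); the robot touches nothing.
It fails at once if a book, the mug or the bottle is lifted, carried off, shoved or tipped (distance of any of book_thick, book_thin, mug, lotion from where it was at the start of the episode above 0.04 m or angle between any of book_thick, book_thin, mug, lotion's own z axis and vertical above 0.4 rad).
It also fails if it takes over 32 s, if anything falls off the work surface, if the arm or the gripper's body presses on something with over 40 N, if the wrist force passes 120 N, or if a joint passes its speed limit or range.

ROBOT

A 6-joint arm with a two-finger parallel gripper is mounted at the origin on the work surface. World frame = base frame: x ahead of the robot, y to its left, z up, the work surface at z = 0. Lengths are in m, angles in degrees, forces in N, time in s.
With the tool pointing down it reaches from about 0.275 to 0.725 m from the base axis. Payload 5.6 kg.
Tool frame: the origin (TCP) lies midway between the tips of the shut fingers; the grasp point (between the pads) lies 19 mm behind it (arm.grasp_offset is the distance from the TCP to the grasp point, in m); z points along the fingers, y is the line along which they close (so a half turn about z gives the same grasp; the last joint's range is limited). The gripper opens to 85 mm and grips with 20 to 120 N. Pads are 22 mm wide; open, the fingers measure 114 mm over their backs; the gripper's body (76 mm by 85 mm) begins 54 mm behind the grasp point. The pads swing forward as they close: fully open they stand 13 mm farther back than shut.
Start: joints at [-56.001, 14.616, 6.199, 0, -81.583, -16.306], TCP at [0.167, -0.524, 0.231] pointing down, gripper open.
Joint ranges: [-168.99, 168.99], [-69.2, 112.95], [-62.41, 85.93], [-164.36, 98.24], [-168.68, -3.75], [-174.98, 174.98]. Speed limits (degrees/s): [147.25, 147.25, 180, 180, 180, 180].

INTERFACE

Orientations are given as [roll, pitch, yaw] about the fixed x, y, z axes, in that order (R = Rz(yaw) Ry(pitch) Rx(roll)).
In Python, from plant import readout, vision, order, spotter, arm gives the robot as it stands.
- The arm moves only by the tool carry_out, never from a script. Its arguments are lists of equal length, an entry for each row: "slide": the shift along the tool's x, y, z scaled (see below), a list of three; "twist": the turn about the tool's z scaled (see below); "jaw": the closure, from -1 (fully open) to 1 (shut). A call has exactly 8 rows; each row is the pose to reach, as a shift and turn from the pose commanded when the call began, along the tool's axes at that moment; what a row does not reach only later rows make up. The controller multiplies each number of a shift by 10 cm and each number of a turn by pi/2 rad. A row lasts 1/8 s, in which the tool goes at most 62.5 mm and 10.7 degrees, less where a joint would pass 70% of its speed; a pose out of reach is approached as far as the arm can. A call with a number of a shift or a turn outside -1 to 1 is refused whole. A call with a gripper value outside its range is refused whole. The fingers move at their own pace and stop on an object; "squeeze" is the grip in N (left out, the last holds). Time passes only in rows, so rows that repeat a pose let the fingers close, or fill a call up. It gives the time, the measured TCP pose, the force, the opening and the grip force at its end, in the units of the state.
- readout.sense(): the state, without advancing time (a new reading comes with each control period).
- vision.read_camera(name): name is "side" or "top" or "wrist"; returns (picture, depth): 420x560x3 uint8, red, green, blue; 420x560 float32, m along the optical axis (not along the pixel's ray), 0 where there is no reading.
- vision.camera_params(name): a dict with "intrinsics" (3x3 intrinsics, pixels), "R" (3x3) and "t" (3): a world point X has camera coordinates R X + t; the wrist camera has in their place "mount" (4x4, takes a point from camera to tool coordinates, whose origin is the TCP and whose axes are the flange's). Camera axes: x right, y down, z forward; pixel columns grow to the right and rows downward; lengths in m; the calibration is good to about 2 mm. A picture is of the moment at which its call begins: read the wrist's pose just before it. camera_params takes no time and is no camera call.
- order.finish_job(): hands the job in; it is judged then, once.
Trained networks look in the newest picture that a camera, given by its name, has taken for a name from the list of things; names that differ only in an ending like _2 or _b are one class to them, and where a whole thing is asked for, a point or a joint stands for the part that bears it (a point fixed in the world has none). Each returns a list of dicts, best first, with "confidence" (0 to 1); they miss things now and then, are a little off and sometimes report something else, mostly with a low value. They report only what shows in the picture. A call takes as long as a camera call.
- spotter.boxes_of(camera, query): "bbox" ([left, top, right, bottom] in pixels, round what is visible of it).
The state is a dict: "time": time; "q": joint angles; "joint_vel": joint speeds; "joint_efforts": joint torques, N m; "eef_pos": TCP position; "eef_rot": TCP orientation; "ft_force": force on the tool from outside, world axes, zero at the start; "ft_torque": the same for the moment, N m; "width": finger opening in m; "gripper_force": force on a finger pad.
Only numpy, scipy, OpenCV 4.12 (cv2) and the standard library are available. Lean on these libraries where they do the work, as an engineer would, in place of code of your own. Each camera call takes 0.05 s, during which the arm holds its last target. There are 200 camera calls.

## Working session

There is one attempt and no reset: what is moved stays moved. The work goes in short steps, Python scripts to look and compute and a tool call to move; the robot and the scene stay as the last step left them, time stands still between calls to the robot, and variables do not carry over. Pictures are saved under pics/ and viewed, at most 10 in all, crops included, and the job is handed in when it is done.

Besides the shell and the picture viewer there is one more tool, called after ">>>" as a command line: name --pt "numbers of a row" for each row, then --argument value for the rest. carry_out: Moves the arm, as the interface text tells. Shifts and turns lie within -1 to 1; 1 stands for 10 cm of shift or pi/2 rad of turn. Its arguments: {"type":"object","properties":{"slide":{"type":"array"},"twist":{"type":"array"},"jaw":{"type":"array"},"squeeze":{"type":"number"}},"required":["slide","twist","jaw"]}

```bash
mkdir -p pics; cat > h.py <<'E'
import numpy as np, cv2
from plant import readout, vision, order, spotter, arm
def world(cam,u,v,d,P=None):
    P=P or vision.camera_params(cam);K=np.array(P["intrinsics"])
    c=np.linalg.inv(K)@np.array([u,v,1.])*d
    return np.array(P["R"]).T@(c-np.array(P["t"]))
def cloud(cam,depth):
    P=vision.camera_params(cam);K=np.array(P["intrinsics"])
    v,u=np.mgrid[:depth.shape[0],:depth.shape[1]]
    c=np.stack([u,v,np.ones_like(u)],-1)@np.linalg.inv(K).T*depth[...,None]
    return (c-np.array(P["t"]))@np.array(P["R"])
E
python3 - <<'E'
from h import *
s=readout.sense();print({k:np.round(s[k],3) for k in("time","eef_pos","eef_rot","ft_force","width")})
for c in("top","side"):
    im,d=vision.read_camera(c);cv2.imwrite(f"pics/{c}0.png",im[:,:,::-1]);np.save(f"{c}.npy",d);np.save(f"{c}im.npy",im)
    W=cloud(c,d)
    for q in("release_top","jaw_face","stand","book_thin","mug","lotion"):
        for b in spotter.boxes_of(c,q)[:2]:
            u,v=[int((b["bbox"][i]+b["bbox"][i+2])/2) for i in(0,1)]
            print(c,q,np.round(b["bbox"]),round(b["confidence"],2),W[v,u].round(3))
E
```

```text
{'time': np.float64(0.0), 'eef_pos': array([ 0.167, -0.523,  0.23 ]), 'eef_rot': array([ 1.79891e+02, -2.00000e-03, -1.62308e+02]), 'ft_force': array([ 0.4  , -0.359,  0.723]), 'width': np.float64(0.085)}
top release_top [313. 209. 342. 234.] 0.65 [ 0.526 -0.049  0.099]
top release_top [288. 172. 340. 248.] 0.57 [ 0.564 -0.027  0.009]
top jaw_face [285. 172. 341. 243.] 0.84 [ 0.569 -0.025  0.005]
top jaw_face [395. 124. 433. 193.] 0.31 [ 0.639 -0.209  0.171]
top stand [239. 158. 445. 268.] 0.58 [ 0.556 -0.087  0.008]
top book_thin [371. 134. 412. 198.] 0.73 [ 0.631 -0.172  0.138]
top mug [190. 261. 242. 298.] 0.57 [0.407 0.189 0.002]
top mug [372. 138. 411. 199.] 0.41 [ 0.629 -0.173  0.131]
top lotion [443. 162. 484. 192.] 0.85 [ 0.623 -0.328  0.097]
side jaw_face [232. 194. 299. 243.] 0.81 [0.554 0.01  0.073]
side stand [226. 143. 303. 276.] 0.64 [0.556 0.01  0.097]
side book_thin [247. 142. 289. 198.] 0.92 [ 0.637 -0.171  0.091]
side mug [276. 261. 317. 325.] 0.97 [0.396 0.204 0.077]
side lotion [290. 134. 299. 140.] 0.51 [ 0.628 -0.33   0.127]
```

View pics/top0.png

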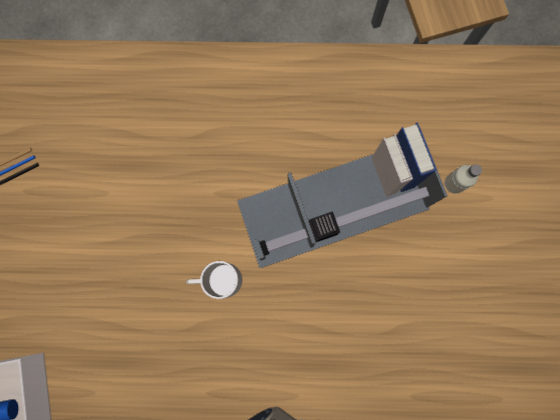

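```bash
python3 - <<'E'
from h import *
d=np.load("top.npy");im=np.load("topim.npy");W=cloud("top",d)
X=W.reshape(-1,3);ok=(d.ravel()>0)
def rect(lo,hi,box):
    m=ok&(X[:,2]>lo)&(X[:,2]<hi)&(X[:,0]>box[0])&(X[:,0]<box[1])&(X[:,1]>box[2])&(X[:,1]<box[3])
    P=X[m]; r=cv2.minAreaRect((P[:,:2]*1000).astype(np.float32)); print(lo,hi,m.sum(),np.round(r[0]),np.round(r[1]),round(r[2],1),P[:,2].mean().round(4));return P
print("pad");rect(.090,.106,(.48,.57,-.1,0.0))
print("plate top");rect(.115,.135,(.45,.7,-.1,.08))
print("base");rect(.004,.014,(.4,.75,-.3,.2))
print("bar");rect(.05,.066,(.4,.6,-.3,.2))
print("bracket");rect(.067,.08,(.4,.6,0.0,.2))
E
```

```text
pad
0.09 0.106 481 [515. -37.] [45. 62.] 20.4 0.0982
plate top
0.115 0.135 318 [549.   5.] [150.   8.] 19.9 0.1236
base
0.004 0.014 9114 [574. -50.] [499. 350.] 89.9 0.0081
bar
0.05 0.066 1522 [541. -18.] [142. 499.] 22.9 0.0597
bracket
0.067 0.08 163 [485.  91.] [ 68. 252.] 45.6 0.0724
```

Top view: the pad is at about px (325,226), the plate runs from (292,175) to (312,243), the bracket is at (263,248) and the mug at (220,280). The rack yaw is about 20°. The heights of the pad (0.098) and plate (0.124) match the text. I'll approach with the fingers shut and the tool's y along the rack's +y.

>>> carry_out --pt "-0.1 0.07 0" --pt "-0.25 0.18 0" --pt "-0.4 0.3 0" --pt "-0.55 0.41 0" --pt "-0.7 0.52 0" --pt "-0.85 0.64 0" --pt "-1 0.75 0" --pt "-1 0.75 0" --twist '[-0.026,-0.026,-0.026,-0.026,-0.026,-0.026,-0.026,-0.026]' --jaw '[1,1,1,1,1,1,1,1]' --squeeze 40

```text
time: 1.7
eef_pos: [0.2406, -0.4209, 0.2317]
eef_rot: [-180.0, 0.0, -159.8]
ft_force: [0.3, -0.7, -0.1]
width: -0.0003
gripper_force: 0.0
```

>>> carry_out --pt "-0.12 0.09 0" --pt "-0.25 0.18 0" --pt "-0.4 0.3 0" --pt "-0.55 0.41 0" --pt "-0.7 0.52 0" --pt "-0.85 0.64 0" --pt "-1 0.75 0" --pt "-1 0.75 0" --twist '[0,0,0,0,0,0,0,0]' --jaw '[1,1,1,1,1,1,1,1]'

```text
time: 2.7
eef_pos: [0.3085, -0.3164, 0.2314]
eef_rot: [-180.0, 0.0, -159.9]
ft_force: [-1.0, 0.2, 0.2]
width: -0.0
gripper_force: 0.0
```

>>> carry_out --pt "-0.12 0.09 0" --pt "-0.25 0.18 0" --pt "-0.4 0.3 0" --pt "-0.55 0.41 0" --pt "-0.7 0.52 0" --pt "-0.85 0.64 0" --pt "-1 0.75 0" --pt "-1 0.75 0" --twist '[0,0,0,0,0,0,0,0]' --jaw '[1,1,1,1,1,1,1,1]'

```text
time: 3.7
eef_pos: [0.3766, -0.2119, 0.2312]
eef_rot: [180.0, -0.0, -159.9]
ft_force: [-0.5, -0.1, -0.3]
width: 0.0001
gripper_force: 0.0
```

>>> carry_out --pt "-0.12 0.09 0" --pt "-0.25 0.18 0" --pt "-0.4 0.3 0" --pt "-0.55 0.41 0" --pt "-0.7 0.52 0" --pt "-0.85 0.64 0" --pt "-1 0.75 0" --pt "-1 0.75 0" --twist '[0,0,0,0,0,0,0,0]' --jaw '[1,1,1,1,1,1,1,1]'

```text
time: 4.7
eef_pos: [0.4451, -0.1069, 0.231]
eef_rot: [180.0, -0.0, -159.9]
ft_force: [-0.5, -0.9, 0.2]
width: -0.0001
gripper_force: 0.0
```

>>> carry_out --pt "-0.15 0.07 0" --pt "-0.3 0.14 0" --pt "-0.45 0.21 0.1" --pt "-0.6 0.29 0.3" --pt "-0.75 0.36 0.5" --pt "-0.91 0.44 0.7" --pt "-0.91 0.44 0.85" --pt "-0.91 0.44 0.85" --twist '[0,0,0,0,0,0,0,0]' --jaw '[1,1,1,1,1,1,1,1]'

```text
time: 5.7
eef_pos: [0.5138, -0.0355, 0.1447]
eef_rot: [180.0, -0.2, -160.0]
ft_force: [-0.0, 0.0, 1.3]
width: 0.0002
gripper_force: 0.0
```

```bash
python3 - <<'E'
from h import *
from scipy.spatial.transform import Rotation as Ro
s=readout.sense();print(s["eef_pos"],s["eef_rot"])
im,d=vision.read_camera("wrist");cv2.imwrite("pics/w1.png",im[:,:,::-1])
P=vision.camera_params("wrist");K=np.array(P["intrinsics"]);M=np.array(P["mount"])
v,u=np.mgrid[:420,:560];c=np.stack([u,v,np.ones_like(u)],-1)@np.linalg.inv(K).T*d[...,None]
T=c@M[:3,:3].T+M[:3,3]   # tool frame
X=T@Ro.from_euler('xyz',s["eef_rot"],degrees=True).as_matrix().T+s["eef_pos"]
np.save("w1.npy",X)
for lo,hi in((.095,.105),(.118,.13)):
    m=((d>.02)&(X[...,2]>lo)&(X[...,2]<hi)&(abs(T[...,0])<.15)&(abs(T[...,1])<.1)).astype(np.uint8)
    n,l,st,ce=cv2.connectedComponentsWithStats(m)
    for i in range(1,n):
        if st[i,4]>300:
            r=cv2.minAreaRect((T[l==i][:,:2]*1000).astype(np.float32));print(lo,st[i],np.round(r[0],1),np.round(r[1],1),round(r[2],1),X[l==i][:,2].mean().round(4))
E
```

```text
[ 0.51382563 -0.03553687  0.14473221] [ 179.9612741    -0.19258211 -159.96687608]
0.095 [ 222  207   83   69 4812] [ -0.6 -10.1] [45.7 42.1] 89.8 0.0962
0.118 [ 321  205   22  126 1960] [-5.2 24.9] [68.7  8.3] 0.1 0.1218
```

View pics/w1.png

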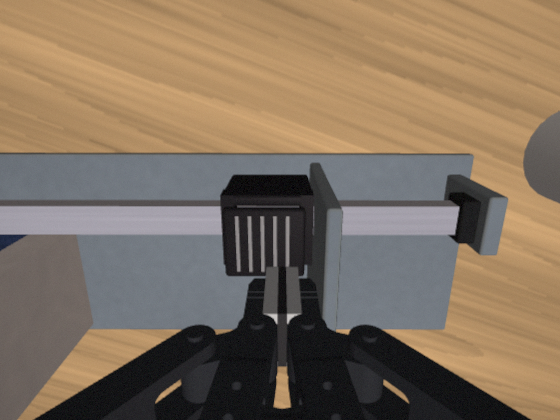

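Wrist view: the pad is at px (265,240), square to the tool. The plate is at px (325,240), its face 21 mm ahead of the TCP, and the stop is at px (465,215). That agrees with the first measurement, so I'll press straight down.

>>> carry_out --pt "0 0 0.15" --pt "0 0 0.3" --pt "0 0 0.4" --pt "0 0 0.45" --pt "0 0 0.49" --pt "0 0 0.52" --pt "0 0 0.54" --pt "0 0 0.54" --twist '[0,0,0,0,0,0,0,0]' --jaw '[1,1,1,1,1,1,1,1]'

```text
time: 6.75
eef_pos: [0.515, -0.0357, 0.0933]
eef_rot: [-180.0, 0.0, -159.9]
ft_force: [-3.4, 0.6, 7.1]
width: -0.0001
gripper_force: 3.5
```

>>> carry_out --pt "0 0 0.02" --pt "0 0 0.03" --pt "0 0.06 0.03" --pt "0 0.12 0.03" --pt "0 0.2 0.03" --pt "0 0.28 0.03" --pt "0 0.36 0.03" --pt "0 0.4 0.03" --twist '[0,0,0,0,0,0,0,0]' --jaw '[1,1,1,1,1,1,1,1]'

```text
time: 7.75
eef_pos: [0.5015, 0.0017, 0.0908]
eef_rot: [-179.9, 0.1, -159.9]
ft_force: [-1.9, -2.1, 7.9]
width: -0.0002
gripper_force: 3.8
```

```bash
python3 - <<'E'
from h import *
s=readout.sense();print(s["eef_pos"],s["ft_force"])
im,d=vision.read_camera("wrist");cv2.imwrite("pics/w2.png",im[:,:,::-1])
P=vision.camera_params("wrist");K=np.array(P["intrinsics"]);M=np.array(P["mount"])
v,u=np.mgrid[:420,:560];c=np.stack([u,v,np.ones_like(u)],-1)@np.linalg.inv(K).T*d[...,None]
T=c@M[:3,:3].T+M[:3,3]
Z=s["eef_pos"][2]-T[...,2]
def st(lo,hi,x0,x1,y0,y1):
    m=(d>.02)&(Z>lo)&(Z<hi)&(T[...,0]>x0)&(T[...,0]<x1)&(T[...,1]>y0)&(T[...,1]<y1)
    print(m.sum(),np.percentile(T[m],[2,50,98],axis=0).round(4).tolist(),np.median(Z[m]).round(4))
st(.08,.1,.012,.04,-.05,.0)   # pad beside the fingers
st(.08,.1,-.04,-.012,-.05,.0)
st(.118,.13,-.06,.04,0,.06)   # plate top
st(.061,.08,-.06,.06,.06,.18) # stop+bracket
E
```

```text
[0.50152931 0.00166912 0.09075437] [-1.89319046 -2.14569075  7.93514006]
1708 [[0.0122, -0.0316, 0.0005], [0.0173, -0.016, 0.0019], [0.0213, -0.0007, 0.0051]] 0.0888
444 [[-0.0201, -0.0322, 0.0007], [-0.0157, -0.0252, 0.0018], [-0.0122, -0.0181, 0.0031]] 0.0889
2596 [[-0.0061, 0.0001, -0.0378], [0.0119, 0.0227, -0.0314], [0.0297, 0.0285, -0.0276]] 0.1221
3638 [[-0.0176, 0.0773, 0.0195], [0.0021, 0.0893, 0.0228], [0.0197, 0.0997, 0.0294]] 0.068
```

View pics/w2.png

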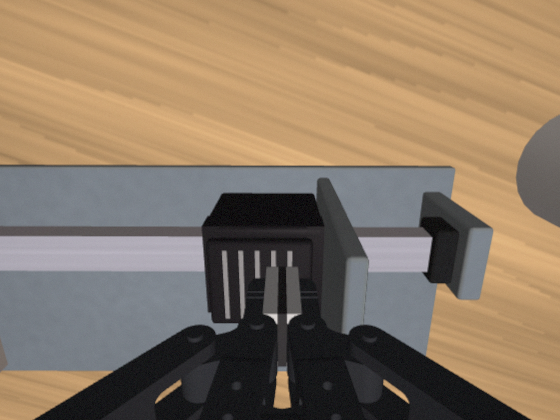

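The pad is down about 10 mm, and the bookend has travelled with the fingers. The plate is at px (345,260) and the stop at px (440,250), which leaves about 49 mm.

>>> carry_out --pt "0 0.06 0" --pt "0 0.14 0" --pt "0 0.22 0" --pt "0 0.3 0" --pt "0 0.38 0" --pt "0 0.45 0" --pt "0 0.5 0" --pt "0 0.54 0" --twist '[0,0,0,0,0,0,0,0]' --jaw '[1,1,1,1,1,1,1,1]'

```text
time: 8.8
eef_pos: [0.4845, 0.0521, 0.0913]
eef_rot: [-179.8, 0.2, -159.9]
ft_force: [1.9, -5.0, 7.9]
width: 0.0001
gripper_force: 3.7
```

```bash
python3 - <<'E'
from h import *
s=readout.sense();print(s["eef_pos"],s["ft_force"])
im,d=vision.read_camera("wrist");cv2.imwrite("pics/w3.png",im[:,:,::-1])
P=vision.camera_params("wrist");K=np.array(P["intrinsics"]);M=np.array(P["mount"])
v,u=np.mgrid[:420,:560];c=np.stack([u,v,np.ones_like(u)],-1)@np.linalg.inv(K).T*d[...,None]
T=c@M[:3,:3].T+M[:3,3]
Z=s["eef_pos"][2]-T[...,2]
def st(lo,hi,x0,x1,y0,y1):
    m=(d>.02)&(Z>lo)&(Z<hi)&(T[...,0]>x0)&(T[...,0]<x1)&(T[...,1]>y0)&(T[...,1]<y1)
    print(m.sum(),np.percentile(T[m],[2,50,98],axis=0).round(4).tolist(),np.median(Z[m]).round(4))
st(.08,.1,.012,.04,-.05,.0)
st(.118,.13,-.06,.04,0,.06)
st(.061,.08,-.06,.06,.02,.18)
E
```

```text
[0.48446085 0.05208187 0.09133341] [ 1.89697018 -5.02933312  7.87991322]
2255 [[0.0123, -0.0369, 0.0004], [0.0181, -0.0188, 0.0019], [0.0224, -0.0007, 0.0055]] 0.0894
2695 [[-0.0062, 0.0001, -0.037], [0.0119, 0.0177, -0.0309], [0.0308, 0.0232, -0.0271]] 0.1222
5283 [[-0.0154, 0.0313, 0.0119], [0.0194, 0.098, 0.0212], [0.0588, 0.134, 0.0298]] 0.0701
```

View pics/w3.png

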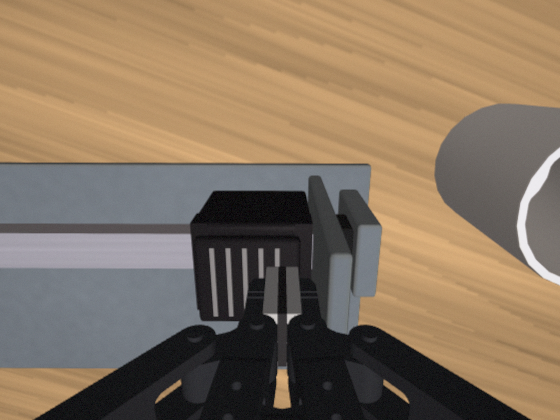

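The plate, px (330,250), has met the stop, px (345,235), and the fingers are now slipping on the pad. I'll push against the plate's face to make sure it is home, back off 3 mm, then lift straight up.

>>> carry_out --pt "0 0.02 0" --pt "0 0.04 0" --pt "0 0.06 0" --pt "0 0.07 0" --pt "0 0.08 0" --pt "0 0.08 0" --pt "0 0.08 0" --pt "0 0.08 0" --twist '[0,0,0,0,0,0,0,0]' --jaw '[1,1,1,1,1,1,1,1]'

```text
time: 9.85
eef_pos: [0.4838, 0.0541, 0.0916]
eef_rot: [-179.3, 0.1, -159.9]
ft_force: [14.9, -28.7, -0.6]
width: -0.0002
gripper_force: 18.4
```

>>> carry_out --pt "0 -0.03 0" --pt "0 -0.05 0" --pt "0 -0.05 -0.04" --pt "0 -0.05 -0.1" --pt "0 -0.07 -0.2" --pt "0 -0.1 -0.4" --pt "0 -0.1 -0.7" --pt "0 -0.1 -1" --twist '[0,0,0,0,0,0,0,0]' --jaw '[1,1,1,1,1,1,1,1]'

```text
time: 10.85
eef_pos: [0.4833, 0.0511, 0.1905]
eef_rot: [180.0, 0.0, -160.0]
ft_force: [0.3, -0.7, 0.6]
width: 0.0001
gripper_force: 0.0
```

>>> carry_out --pt "0.05 -0.05 -0.1" --pt "0.1 -0.1 -0.2" --pt "0.2 -0.2 -0.2" --pt "0.35 -0.3 -0.2" --pt "0.5 -0.3 -0.2" --pt "0.65 -0.3 -0.2" --pt "0.8 -0.3 -0.2" --pt "0.8 -0.3 -0.2" --twist '[0,0,0,0,0,0,0,0]' --jaw '[1,1,1,1,1,1,1,1]'

```text
time: 11.85
eef_pos: [0.4175, -0.0048, 0.2096]
eef_rot: [180.0, 0.1, -160.0]
ft_force: [-0.1, -0.0, -0.2]
width: 0.0002
gripper_force: 0.0
```

```bash
python3 - <<'E'
from h import *
s=readout.sense();print(s["time"],s["eef_pos"],s["ft_force"])
im,d=vision.read_camera("top");cv2.imwrite("pics/t2.png",im[:,:,::-1])
W=cloud("top",d)
# rack frame, origin at the initial face point
c,sn=np.cos(np.radians(20)),np.sin(np.radians(20))
r=(W-[.508,-.014,0])@np.array([[c,-sn,0],[sn,c,0],[0,0,1]])
def st(n,lo,hi,x0,x1,y0,y1):
    m=(d>.02)&(r[...,2]>lo)&(r[...,2]<hi)&(r[...,0]>x0)&(r[...,0]<x1)&(r[...,1]>y0)&(r[...,1]<y1)
    print(n,m.sum(),np.percentile(r[m],[2,50,98],axis=0).round(4).tolist())
st("pad",.085,.107,-.03,.03,.0,.085)
st("plate",.115,.135,-.04,.14,.03,.15)
st("bracket",.067,.08,-.03,.03,.085,.15)
E
```

```text
11.85 [ 0.41749764 -0.00481283  0.20963653] [-0.09828615 -0.01708519 -0.15158758]
pad 15 [[0.0173, 0.0629, 0.0968], [0.0192, 0.0706, 0.1], [0.0211, 0.0774, 0.104]]
plate 215 [[0.0166, 0.0864, 0.1207], [0.0659, 0.0902, 0.1242], [0.1171, 0.0941, 0.1273]]
bracket 4 [[0.0198, 0.0863, 0.0698], [0.0213, 0.0978, 0.0737], [0.0289, 0.1153, 0.0758]]
```

View pics/t2.png

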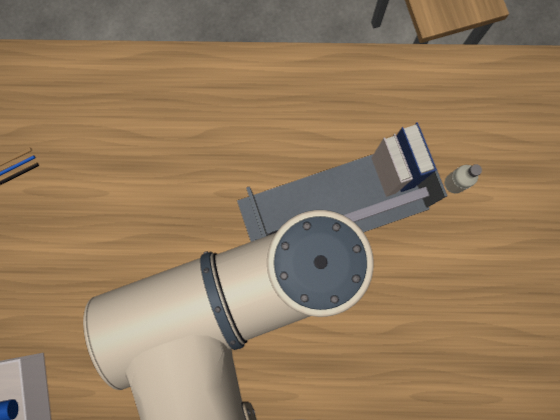

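```bash
python3 - <<'E'
from h import *
s=readout.sense()
im,d=vision.read_camera("wrist");cv2.imwrite("pics/w4.png",im[:,:,::-1])
P=vision.camera_params("wrist");K=np.array(P["intrinsics"]);M=np.array(P["mount"])
v,u=np.mgrid[:420,:560];c=np.stack([u,v,np.ones_like(u)],-1)@np.linalg.inv(K).T*d[...,None]
T=c@M[:3,:3].T+M[:3,3]
Z=s["eef_pos"][2]-T[...,2]
def st(lo,hi,x0,x1,y0,y1):
    m=(d>.02)&(Z>lo)&(Z<hi)&(T[...,0]>x0)&(T[...,0]<x1)&(T[...,1]>y0)&(T[...,1]<y1)
    print(m.sum(),np.percentile(T[m],[2,50,98],axis=0).round(4).tolist(),np.median(Z[m]).round(4))
st(.09,.106,-.13,-.03,-.05,.1)
st(.116,.13,-.25,.04,0,.12)
st(.067,.08,-.13,-.03,.02,.15)
E
```

```text
875 [[-0.1033, 0.0237, 0.1045], [-0.071, 0.0359, 0.1116], [-0.0501, 0.0519, 0.1187]] 0.098
592 [[-0.0903, 0.046, 0.0865], [-0.0676, 0.0491, 0.0879], [-0.0503, 0.0536, 0.0931]] 0.1217
1630 [[-0.1107, 0.0226, 0.1304], [-0.0654, 0.0668, 0.138], [-0.0324, 0.1326, 0.1422]] 0.0716
```

View pics/w4.png

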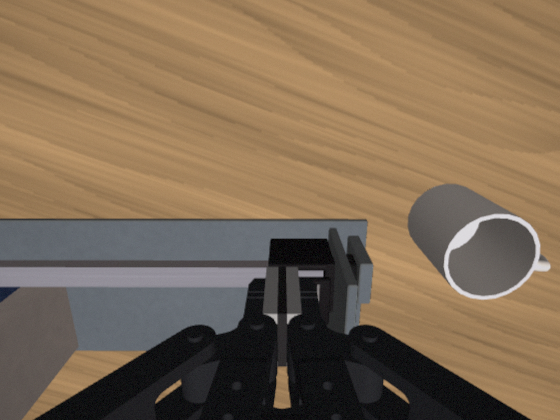

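The plate, px (345,285), rests against the stop, px (360,270), where it was when pressed home. The pad is up (0.098), the mug is standing at px (470,240), and the arm touches nothing.

```bash
python3 -c "
from plant import order
print(order.finish_job())"
```

```text
the job is handed in; nothing more can be done
None
```

The bookend is home against its rubber stop with the release pad sprung up and the arm clear; the books, mug and bottle look undisturbed, and the job is handed in (no verdict came back).

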